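# Clear up after weighing: bottles, weights and dish back to their holders

### The job

Clear up the bench after the weighing: stand the two amber reagent bottles in the grey bottle tray, one in each bay, lay the petri dish flat on the dish stand between its four posts, and put each of the two loose brass weights into the socket of its own size in the dark wooden weight block, the larger one in the widest socket and the smaller one in the narrowest. Set everything right down before you let go, do not drop it, and leave the middle-sized weight in its socket.

Things in the scene. Friction and masses are not known exactly. Their poses are not given: they have to be found in the camera images.
- bottle_red: small amber glass reagent bottle with a red screw cap, upright on the bench at the start; round body 38 mm across, upright-sided to 41 mm, cap 24 mm across, 72 mm tall in all; 90 g; origin at the centre of its underside, z up its axis
- bottle_blue: small amber glass reagent bottle with a blue screw cap, upright on the bench at the start; round body 42 mm across, upright-sided to 45 mm, cap 26 mm across, 77 mm tall in all; 90 g; origin at the centre of its underside, z up its axis
- weight_large: the larger loose weight, upright on the bench at the start: brass calibration weight, round, with an upright-sided body, a sloping shoulder, a thin neck and a knob; body 39 mm across and upright-sided to 41 mm, knob 22 mm across, 70 mm tall in all; 500 g; origin at the centre of its underside, z up its axis
- weight_small: the smaller loose weight, upright on the bench at the start: brass calibration weight, round, with an upright-sided body, a sloping shoulder, a thin neck and a knob; body 23 mm across and upright-sided to 24 mm, knob 13 mm across, 41 mm tall in all; 100 g; origin at the centre of its underside, z up its axis
- dish: round glass petri dish with its lid on, 65 mm across and 16 mm high, one solid piece, lying flat on the bench at the start; 22 g; origin at the centre of its underside, z up
- bottle_tray: bottle tray: grey plastic open tray fixed to the bench, 122 mm (its x) by 64 mm (its y), walls 4 mm thick and 25 mm high; a cross wall parts it into two like bays, 55 mm by 56 mm inside, centred at x = -29.5 and +29.5 mm, their floor 4 mm above the bench; origin at the centre of its underside
- weight_rest: weight block: dark wooden block fixed to the bench, 146 mm (its x) by 62 mm (its y), top 20 mm above the bench; three round sockets along its middle line, floors 11 mm above the bench: at x = -44 mm the widest, 46 mm across, at x = +4 mm one of 36 mm that already holds a weight, at x = +46 mm the narrowest, 29 mm across; origin at the centre of its underside
- dish_stand: dish stand: dark steel plate fixed to the bench, 84 mm square, its top 6 mm above the bench, with four steel posts 6 mm thick and 45 mm high (from the bench) at x, y = +-28.5 mm; the dish lies on the plate between them with about 5 mm to spare all round, and the fingers pass between the posts along the stand's x or y; origin at the centre of its underside
- weight_home: the middle-sized weight that already stands in the block's middle socket: brass calibration weight, round, with an upright-sided body, a sloping shoulder, a thin neck and a knob; 29 mm across, 52 mm tall, 200 g; leave it; origin at the centre of its underside, z up its axis

How it is judged:
At the end, for the whole second after the job is handed in: Each bottle on the floor of its own tray bay, the larger weight in the widest and the smaller in the narrowest socket, both bedded (8 mm), the dish flat between the posts (10 mm), the middle weight still in its socket; all upright (0.12 rad), released and at rest (((x of bottle_red in the frame of bottle_tray between -0.0435 and -0.0155 m and y of bottle_red in the frame of bottle_tray between -0.014 and 0.014 m and z of bottle_red in the frame of bottle_tray below 0.008 m and angle between bottle_red's own z axis and vertical below 0.12 rad and linear speed of bottle_red below 0.02 m/s) or (x of bottle_red in the frame of bottle_tray between 0.0155 and 0.0435 m and y of bottle_red in the frame of bottle_tray between -0.014 and 0.014 m and z of bottle_red in the frame of bottle_tray below 0.008 m and angle between bottle_red's own z axis and vertical below 0.12 rad and linear speed of bottle_red below 0.02 m/s)) and ((x of bottle_blue in the frame of bottle_tray between -0.0435 and -0.0155 m and y of bottle_blue in the frame of bottle_tray between -0.014 and 0.014 m and z of bottle_blue in the frame of bottle_tray below 0.008 m and angle between bottle_blue's own z axis and vertical below 0.12 rad and linear speed of bottle_blue below 0.02 m/s) or (x of bottle_blue in the frame of bottle_tray between 0.0155 and 0.0435 m and y of bottle_blue in the frame of bottle_tray between -0.014 and 0.014 m and z of bottle_blue in the frame of bottle_tray below 0.008 m and angle between bottle_blue's own z axis and vertical below 0.12 rad and linear speed of bottle_blue below 0.02 m/s)) and x of weight_large in the frame of weight_rest between -0.052 and -0.036 m and y of weight_large in the frame of weight_rest between -0.008 and 0.008 m and z of each of weight_large, weight_home, weight_small in the frame of weight_rest below 0.015 m and angle between each of weight_large, weight_home, weight_small, dish's own z axis and vertical below 0.12 rad and linear speed of each of weight_large, weight_home, weight_small, dish below 0.02 m/s and x of weight_home in the frame of weight_rest between -0.004 and 0.012 m and y of weight_home in the frame of weight_rest between -0.008 and 0.008 m and x of weight_small in the frame of weight_rest between 0.038 and 0.054 m and y of weight_small in the frame of weight_rest between -0.008 and 0.008 m and x of dish in the frame of dish_stand between -0.01 and 0.01 m and y of dish in the frame of dish_stand between -0.01 and 0.01 m and z of dish in the frame of dish_stand below 0.01 m); the robot touches nothing.
It fails at once if the middle-sized weight is shifted by more than 15 mm (distance of weight_home from where it was at the start of the episode above 0.015 m).
It fails at once if one of the five things is dropped (falls free of the fingers faster than 0.6 m/s, a drop of over 18 mm) ((linear speed of bottle_red above 0.6 m/s and contact force between the fingers and bottle_red below 0.01 N) or (linear speed of bottle_blue above 0.6 m/s and contact force between the fingers and bottle_blue below 0.01 N) or (linear speed of dish above 0.6 m/s and contact force between the fingers and dish below 0.01 N) or (linear speed of weight_large above 0.6 m/s and contact force between the fingers and weight_large below 0.01 N) or (linear speed of weight_small above 0.6 m/s and contact force between the fingers and weight_small below 0.01 N)).
It also fails if it takes over 144 s, if anything falls off the work surface, if the arm or the gripper's body presses on something with over 40 N, if the wrist force passes 120 N, or if a joint passes its speed limit or range.

### The arm

A 6-joint arm with a two-finger parallel gripper is mounted at the origin on a cart in front of the work surface, level with it; the furniture and walls round the work are solid. World frame = base frame: x ahead of the robot, y to its left, z up, the work surface at z = 0. Lengths are in m, angles in rad, forces in N, time in s.
With the tool pointing down it reaches from about 0.275 to 0.85 m from the base axis. Payload 5.2 kg.
Tool frame: the origin (TCP) lies at the very end of the fingers, on their centre line; the grasp point (between the pads) lies bot.hold_point_z behind it (bot.hold_point_z is the distance from the TCP to the grasp point, in m); z points along the fingers, y is the line along which they close (so a half turn about z gives the same grasp; the last joint's range is limited). The gripper opens to 85 mm and grips with 20 to 120 N. Pads are 22 mm wide; open, the fingers measure 114 mm over their backs; the gripper's body (76 mm by 85 mm) begins 54 mm behind the grasp point. The pads swing forward as they close: fully open they stand 13 mm farther back than shut.
Start: joints at [-1.473, 0.259, 1.535, -0, 1.348, -0.203], TCP at [0.163, -0.525, 0.231] pointing down, gripper open.
Joint ranges: [-3.14, 3.14], [-0.91, 2.08], [0.19, 2.58], [-1.22, 4.36], [0.22, 2.71], [-3.12, 3.12]. Speed limits (rad/s): [2.57, 2.57, 3.14, 3.14, 3.14, 3.14].

### API

Orientations are given as a rotation vector (axis times angle).
In Python, from rig import bot gives the robot as it stands.
- The arm moves only by the tool carry_out, never from a script. Its argument "moves" is text: rows parted by semicolons, each of 5 numbers parted by spaces: the closure, from -1 (fully open) to 1 (shut), then the shift along the tool's x, y, z in units of 0.5 m (1.0 is 0.5 m), then the turn about the tool's z in units of 45 degrees (1.0 is 45 degrees). A call has 1 to 8 rows; each row shifts and turns the commanded pose from where the row before left it, along the tool's axes as they then stand; what a row does not reach is not made up. A row lasts 1/8 s, in which the tool goes at most 62.5 mm and 10.7 degrees, less where a joint would pass 70% of its speed; a pose out of reach is approached as far as the arm can. A call with a number of a shift or a turn outside -1 to 1 is refused whole. A call with a gripper value outside its range is refused whole. The fingers move at their own pace and stop on an object; the grip force is fixed at half the most. Time passes only in rows, so rows that do not move let the fingers close. It gives the time, the measured TCP pose, the force, the opening and the grip force at its end, in the units of the state.
- bot.get_obs(): the state, without advancing time (a new reading comes with each control period).
- bot.read_camera(name): name is "side" or "top"; returns a dict with "pixels" (480x640x3 uint8, red, green, blue), "camera_matrix" (3x3 intrinsics, pixels), "cam_to_world" (4x4, takes a point from camera to world coordinates). Camera axes: x right, y down, z forward; pixel columns grow to the right and rows downward; lengths in m; the calibration is good to about 2 mm. A picture is of the moment at which its call begins. There is no depth.
- bot.hand_in(): hands the job in; it is judged then, once.
The state is a dict: "time_s": time; "joint_positions": joint angles; "dq": joint speeds; "joint_torque": joint torques, N m; "ee_pos": TCP position; "tcp_rot": TCP orientation; "force": force on the tool from outside, world axes, zero at the start; "torque": the same for the moment, N m; "gripper_width": opening from 0.0 (shut) to 1.0 (fully open); "gripper_force": force on a finger pad.
Only numpy, scipy, OpenCV 4.12 (cv2) and the standard library are available. Lean on these libraries where they do the work, as an engineer would, in place of code of your own. Each camera call takes 0.05 s, during which the arm holds its last target. There are 200 camera calls.

## Working session

There is one attempt and no reset: what is moved stays moved. The work goes in short steps, Python scripts to look and compute and a tool call to move; the robot and the scene stay as the last step left them, time stands still between calls to the robot, and variables do not carry over. Pictures are saved under pics/ and viewed, at most 14 in all, crops included, and the job is handed in when it is done.

Besides the shell and the picture viewer there is one more tool, called after ">>>" as a command line: name --argument value ..., lists and objects as JSON in quotes. carry_out: Moves the arm, as the interface text tells. Shifts and turns lie within -1 to 1; 1 stands for 0.5 m of shift or 45 degrees of turn. Its arguments: {"type":"object","properties":{"moves":{"type":"string"}},"required":["moves"]}

```bash
mkdir -p pics; ls; cat > h.py <<'E'
import numpy as np, cv2
from rig import bot
def snap(n,f):
    c=bot.read_camera(n); np.savez('pics/'+f+'.npz',p=c['pixels'],K=c['camera_matrix'],T=c['cam_to_world']); cv2.imwrite('pics/'+f+'.png',c['pixels'][:,:,::-1]); return c
def load(f): d=np.load('pics/'+f+'.npz'); return d
def w(d,u,v,z):
    r=d['T'][:3,:3]@np.linalg.inv(d['K'])@np.array([u,v,1.]); o=d['T'][:3,3]; return o+r*(z-o[2])/r[2]
def px(d,P):
    P=np.atleast_2d(P); q=(P-d['T'][:3,3])@d['T'][:3,:3]; q=q@d['K'].T; return q[:,:2]/q[:,2:]
E
python3 - <<'E'
from h import *
for n in('top','side'):
    c=snap(n,n+'0'); print(n,c['camera_matrix'].round(1).tolist(),c['cam_to_world'].round(3).tolist())
o=bot.get_obs(); print({k:np.round(v,3) for k,v in o.items()}, bot.hold_point_z)
E
```

```text
pics
top [[615.9, 0.0, 323.2], [0.0, 615.9, 241.8], [0.0, 0.0, 1.0]] [[0.012, -0.998, 0.062, 0.4], [-1.0, -0.013, -0.014, -0.03], [0.015, -0.062, -0.998, 1.625], [0.0, 0.0, 0.0, 1.0]]
side [[505.4, 0.0, 326.4], [0.0, 505.4, 247.9], [0.0, 0.0, 1.0]] [[0.871, -0.231, 0.434, -0.015], [-0.492, -0.401, 0.773, -0.973], [-0.004, -0.886, -0.463, 0.614], [0.0, 0.0, 0.0, 1.0]]
{'time_s': np.float64(0.1), 'joint_positions': array([-1.473,  0.259,  1.536, -0.   ,  1.348, -0.203]), 'dq': array([ 0.   , -0.001, -0.003,  0.001, -0.002, -0.002]), 'joint_torque': array([ 2.0000e-03, -4.4697e+01, -2.9125e+01, -0.0000e+00,  6.0000e-03,
       -0.0000e+00]), 'ee_pos': array([ 0.163, -0.525,  0.231]), 'tcp_rot': array([-3.105, -0.47 , -0.   ]), 'force': array([0.938, 0.481, 0.465]), 'torque': array([ 0.046, -0.007,  0.021]), 'gripper_force': np.float64(0.0), 'gripper_width': np.float64(0.997)} 0.0187
```

View pics/top0.png

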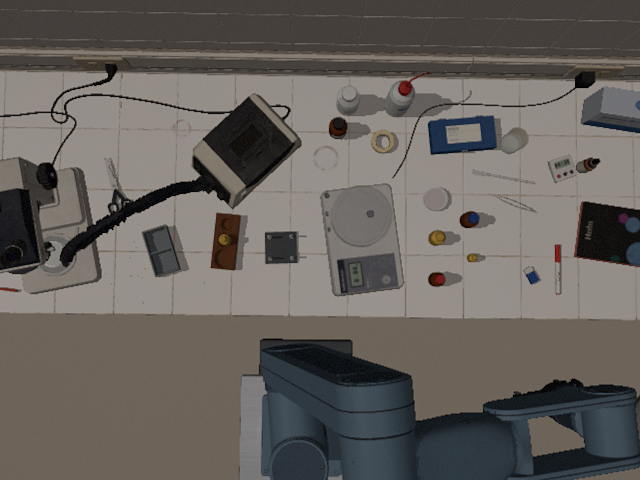

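View pics/side0.png

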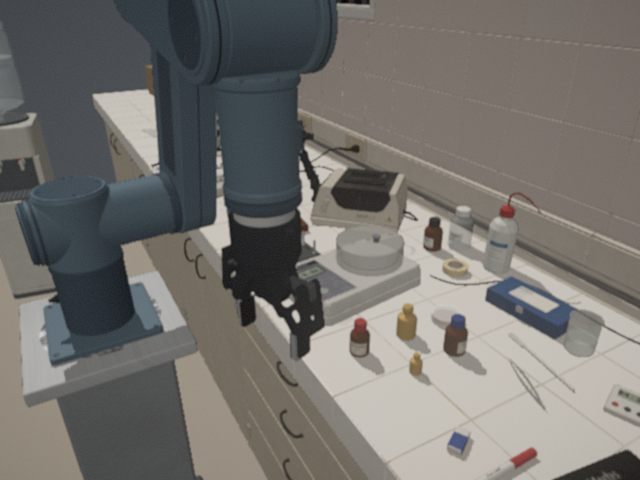

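```bash
python3 - <<'E'
from h import *
d=load('top0');p=d['p'][:,:,::-1]
def crop(f,x,y,ww,hh,s): cv2.imwrite(f,cv2.resize(p[y:y+hh,x:x+ww],None,fx=s,fy=s,interpolation=cv2.INTER_CUBIC))
crop('pics/c1.png',410,180,100,115,5); crop('pics/c2.png',140,200,160,85,5)
E
```

```text
(no output)
```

View pics/c1.png

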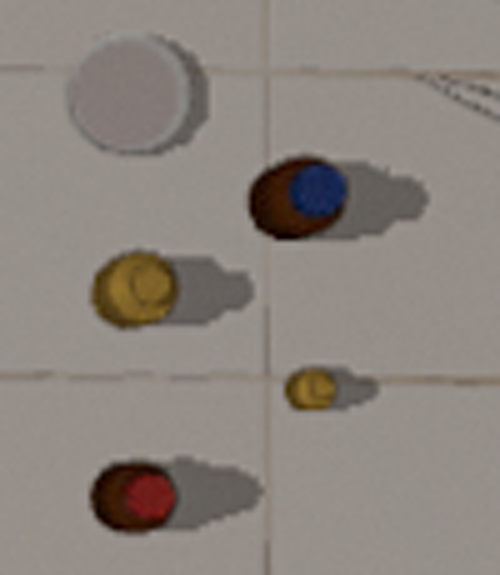

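View pics/c2.png

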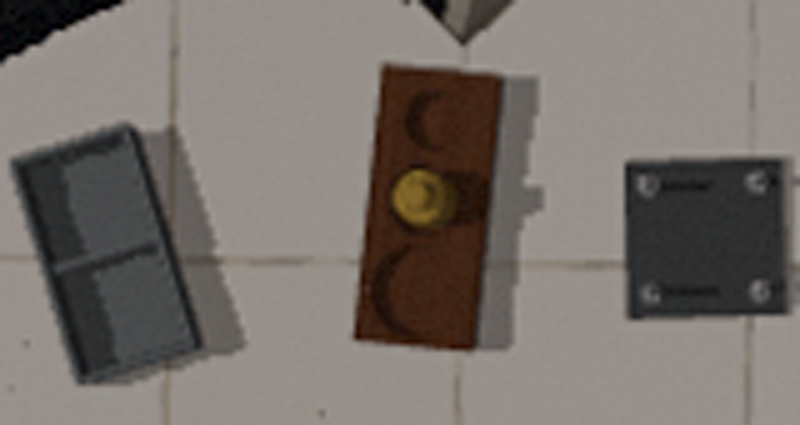

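```bash
cat > m.py <<'E'
from h import *
from scipy.optimize import least_squares
d=load('top0')
A=lambda x,y:(410+(x+.5)/5-.5,180+(y+.5)/5-.5)
B=lambda x,y:(140+(x+.5)/5-.5,200+(y+.5)/5-.5)
obj=dict(red=(A(149,496),.072),blue=(A(318,190),.077),large=(A(152,285),.068),small=(A(319,388),.040),dish=(A(130,96),.012))
P={k:w(d,*q,z) for k,(q,z) in obj.items()}
def fit(picks,local,name,s0):
    pk=np.array(picks);L=np.array(local)
    def pts(s):
        c,n=np.cos(s[2]),np.sin(s[2]);return np.c_[s[0]+c*L[:,0]-n*L[:,1],s[1]+n*L[:,0]+c*L[:,1],L[:,2]]
    r=least_squares(lambda s:(px(d,pts(s))-pk).ravel(),s0)
    print(name,r.x.round(4),'res px',(px(d,pts(r.x))-pk).round(1).tolist());return r.x
if __name__=='__main__':
    for k in P: print(k,P[k].round(4))
    # world: image left=+y, image up=+x
    hx,hy=.061,.032
    F={}
    # tray: local x toward image-up (world +x), local y toward image-left
    for zr in (.025,0):
        F['tray']=fit([B(12,158),B(82,383),B(130,124),B(201,347)],[(hx,hy,.025),(-hx,hy,.025),(hx,-hy,zr),(-hx,-hy,zr)],'tray%g'%zr,[.35,.4,0])
    hx,hy=.073,.031
    for zr in (.02,0):
        F['rest']=fit([B(383,65),B(355,340),B(503,75),B(475,350)],[(hx,hy,.02),(-hx,hy,.02),(hx,-hy,zr),(-hx,-hy,zr)],'rest%g'%zr,[.35,.3,0])
    h=.042
    fit([B(627,162),B(629,319),B(788,157),B(790,314)],[(h,h,.006),(-h,h,.006),(h,-h,0),(-h,-h,0)],'plate',[.35,.1,0])
    h=.0285
    fit([B(648,184),B(652,291),B(757,182),B(762,290)],[(h,h,.045),(-h,h,.045),(h,-h,.045),(-h,-h,.045)],'posts',[.35,.1,0])
    print('home',w(d,*B(423,195),.062))
    # balance extent etc
    for n,u,v in(('bal',322,195),('bal',330,296),('bal',402,288),('bal',390,184)): print(n,w(d,u,v,.04).round(3))
    for n,u,v in(('pan',360,190),('pan',332,215),('pan',360,246)):print(n,w(d,u,v,.09).round(3))
    S=load('side0');q=cv2.resize(S['p'][300:400,330:490,::-1],None,fx=5,fy=5,interpolation=cv2.INTER_CUBIC)
    for k,hh in dict(red=.072,blue=.077,large=.07,small=.041,dish=.016).items():
        for z in(0,hh):
            u,v=px(S,[*P[k][:2],z])[0];cv2.circle(q,(int((u-330)*5+2),int((v-300)*5+2)),3,(0,255,0),-1)
    cv2.imwrite('pics/s1.png',q)
E
python3 m.py
```

```text
red [ 0.406 -0.346  0.072]
blue [ 0.5618 -0.4308  0.077 ]
large [ 0.5131 -0.3483  0.068 ]
small [ 0.4629 -0.4406  0.04  ]
dish [ 0.6172 -0.3481  0.012 ]
tray0.025 [0.4715 0.3681 0.3245] res px [[0.1, 0.4], [-0.1, 0.2], [0.2, -0.3], [-0.2, -0.2]]
tray0 [0.4721 0.371  0.3345] res px [[-1.2, 0.3], [-1.0, -0.0], [1.1, 0.2], [1.0, -0.5]]
rest0.02 [ 0.4977  0.2025 -0.0778] res px [[0.2, -0.4], [0.1, 0.3], [-0.2, -0.3], [-0.1, 0.4]]
rest0 [ 0.4983  0.2037 -0.0754] res px [[-0.4, -0.6], [-0.3, 0.1], [0.2, 0.3], [0.5, 0.3]]
plate [0.4844 0.0576 0.0386] res px [[-0.0, -0.4], [0.2, 0.1], [-0.3, -0.0], [0.1, 0.3]]
posts [0.4828 0.0573 0.0423] res px [[-0.0, -0.2], [-0.3, 0.6], [0.4, -0.5], [-0.0, 0.1]]
home [0.50122638 0.19959833 0.062     ]
bal [ 0.619 -0.047  0.04 ]
bal [ 0.359 -0.071  0.04 ]
bal [ 0.381 -0.256  0.04 ]
bal [ 0.65  -0.224  0.04 ]
pan [ 0.626 -0.142  0.09 ]
pan [ 0.562 -0.073  0.09 ]
pan [ 0.485 -0.143  0.09 ]
```

View pics/s1.png

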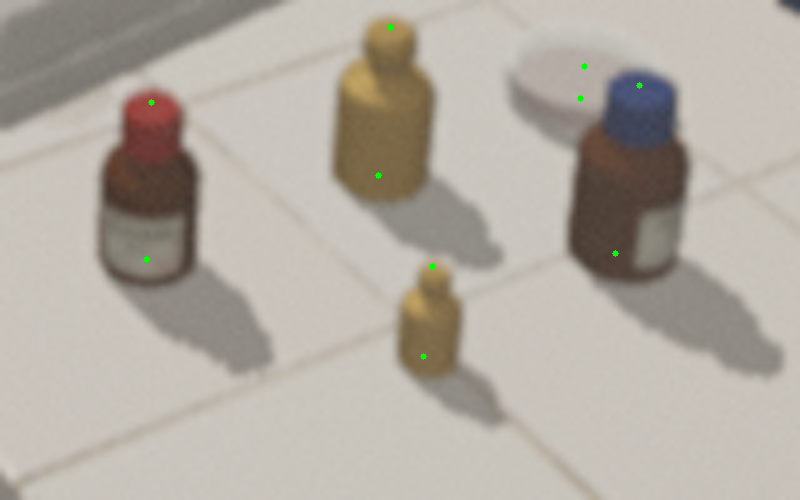

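The pictures show the five loose items at the right: red (440,279), large weight (440,237), blue (474,218), small weight (474,258) and dish (436,199). At the left are the tray (161,251), block (226,241; widest socket toward the robot) and stand (282,248). Fitted sizes agree to about 0.5 px, and the side-view overlay agrees to within 3 mm.

>>> carry_out --moves "-1 0 0 0 0.19; -1 0 0 0 0.19; -1 0.1 -0.05 0 0; -1 0.1 -0.05 0 0; -1 0.1 -0.05 0 0; -1 0.1 -0.05 0 0; -1 0.1 -0.05 0 0; -1 0.1 -0.05 0 0"

```text
time_s: 1.1
ee_pos: [0.464, -0.3734, 0.2309]
tcp_rot: [-3.141, -0.004, 0.001]
force: [-0.4, -0.5, -0.1]
gripper_width: 0.999
gripper_force: 0.0
```

>>> carry_out --moves "-1 0.1 -0.052 0 0; -1 0 0 0.1 0; -1 0 0 0.1 0; -1 0 0 0 0"

```text
time_s: 1.6
ee_pos: [0.5101, -0.3457, 0.1267]
tcp_rot: [-3.134, -0.004, 0.012]
force: [-1.1, 0.5, -0.6]
gripper_width: 0.997
gripper_force: 0.0
```

```bash
python3 - <<'E'
from h import *
for n in('top','side'): snap(n,n+'1')
o=bot.get_obs(); print({k:np.round(o[k],4) for k in ('time_s','ee_pos','tcp_rot','joint_positions','force','gripper_width')})
p=load('side1')['p'][60:420,200:560,::-1]; t=load('top1')['p'][120:300,40:440,::-1]
cv2.imwrite('pics/v1.png',np.vstack([cv2.resize(t,(800,360)),np.zeros((4,800,3),np.uint8)])); cv2.imwrite('pics/v2.png',load('side1')['p'][:,:,::-1])
E
```

```text
{'time_s': np.float64(1.7), 'ee_pos': array([ 0.5128, -0.3488,  0.1321]), 'tcp_rot': array([3.1415e+00, 3.4000e-03, 1.0000e-04]), 'joint_positions': array([-0.777 ,  0.4599,  1.4919,  0.    ,  1.1897,  0.7916]), 'force': array([-0.6646,  0.272 ,  0.5614]), 'gripper_width': np.float64(0.9955)}
```

View pics/v2.png

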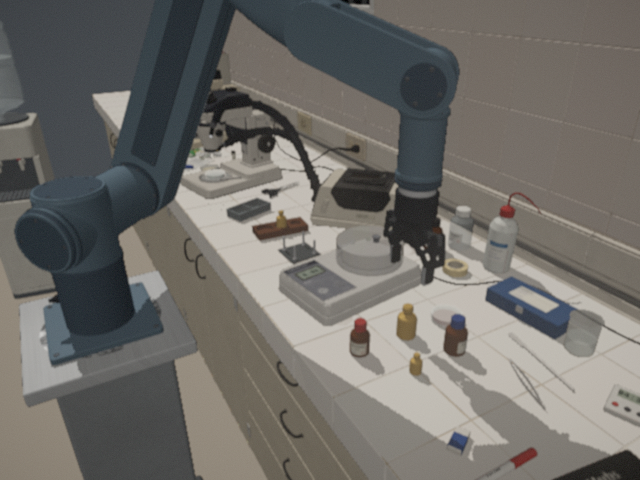

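```bash
python3 - <<'E'
from h import *
t=load('top1');s=load('side1')
C=np.array([(208,112),(222,99),(240,97),(258,105),(275,117),(292,138),(305,160),(317,188)],float)
i=np.linspace(0,len(C)-1,200);C=np.c_[np.interp(i,range(len(C)),C[:,0]),np.interp(i,range(len(C)),C[:,1])]
for u,v in [(65,255),(85,235),(110,217),(130,207),(150,198),(170,190),(190,184),(207,182)]:
    b=min(((np.linalg.norm(C-px(s,w(t,u,v,z)),axis=1).min(),z) for z in np.arange(.0,.6,.005)))
    print(u,v,w(t,u,v,b[1]).round(3),round(b[0],1))
E
```

```text
65 255 [0.446 0.504 0.3  ] 0.6
85 235 [0.488 0.453 0.325] 0.2
110 217 [0.528 0.407 0.31 ] 0.7
130 207 [0.552 0.371 0.29 ] 0.6
150 198 [0.577 0.337 0.26 ] 0.4
170 190 [0.602 0.305 0.21 ] 0.3
190 184 [0.627 0.273 0.145] 0.4
207 182 [0.641 0.242 0.09 ] 1.2
```

>>> carry_out --moves "-1 0 0 0.1 0; -1 0 0 0.1 0; -1 0 0 0.028 0; -1 0 0 0 0; -1 0 0 0 0"

```text
time_s: 2.33
ee_pos: [0.5142, -0.3501, 0.0202]
tcp_rot: [3.138, 0.004, 0.006]
force: [-0.3, -0.2, -0.1]
gripper_width: 1.002
gripper_force: 0.0
```

>>> carry_out --moves "1 0 0 0 0; 1 0 0 0 0; 1 0 0 0 0; 1 0 0 0 0; 1 0 0 0 0; 1 0 0 0 0"

```text
time_s: 3.08
ee_pos: [0.5129, -0.3486, 0.0184]
tcp_rot: [3.141, 0.004, 0.001]
force: [-0.6, 2.3, 6.0]
gripper_width: 0.437
gripper_force: 60.6
```

```bash
python3 - <<'E'
from h import *
o=bot.get_obs(); print({k:np.round(o[k],4) for k in ('time_s','ee_pos','tcp_rot','force','gripper_width')})
t=load('top1')['p'][150:300,40:240,::-1]; s=load('side1');p=np.ascontiguousarray(s['p'][:,:,::-1])
q=cv2.resize(p[60:290,330:480],None,fx=2.6,fy=2.6)
for z in(.13,.2,.3,.4,.5):
    for dx in(-.04,0,.04):
        u,v=px(s,[.513+dx*.87,-.349-dx*.49,z])[0];cv2.circle(q,(int((u-330)*2.6+1),int((v-60)*2.6+1)),3,(0,255,0),-1)
T=cv2.resize(t,(400,300)); T=np.vstack([T,np.zeros((298,400,3),np.uint8)])
S=cv2.resize(p[80:230,180:380],(400,300));T[298:598]=S
cv2.imwrite('pics/v3.png',np.hstack([q,T]))
E
```

```text
{'time_s': np.float64(3.075), 'ee_pos': array([ 0.5129, -0.3486,  0.0184]), 'tcp_rot': array([3.141e+00, 3.900e-03, 1.300e-03]), 'force': array([-0.608 ,  2.2738,  5.9642]), 'gripper_width': np.float64(0.4375)}
```

View pics/v3.png

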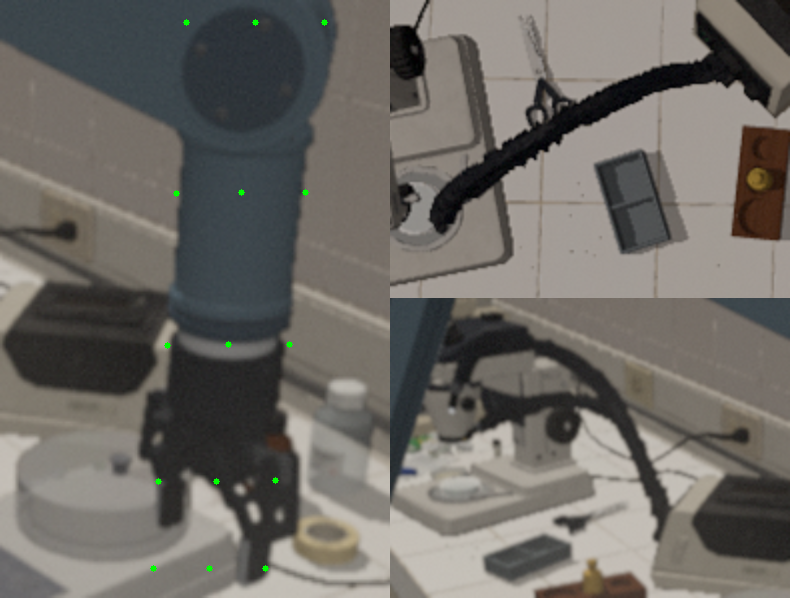

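```bash
python3 - <<'E'
from h import *
t=load('top1');s=load('side1')
C=np.array([(220,98.5),(235,96),(255,100),(272.5,110),(285,122),(295,136),(302.5,151),(309,171),(314,191),(316,201)],float)
i=np.linspace(0,len(C)-1,400);C=np.c_[np.interp(i,range(len(C)),C[:,0]),np.interp(i,range(len(C)),C[:,1])]
T=np.array([(67.5,257.5),(80,245),(95,233.5),(110,222.5),(125,212.5),(140,203.5),(155,196),(170,190),(190,186),(205,184)])
H=[]
for u,v in T:
    b=min(((np.linalg.norm(C-px(s,w(t,u,v,z)),axis=1).min(),z) for z in np.arange(.0,.5,.003)))
    H.append(w(t,u,v,b[1])); print(H[-1].round(3),round(b[0],1))
H=np.array(H);i=np.linspace(0,9,300);G=np.array([np.interp(i,range(10),H[:,k]) for k in range(3)]).T
for yaw in(.325,):
  for X in(.0295,.0215,.0155,-.0295,.008):
    q=np.array([.4715,.3685])+X*np.array([np.cos(yaw),np.sin(yaw)]);D=np.linalg.norm(G[:,:2]-q,axis=1);k=D.argmin();print(X,q.round(4),D[k].round(4),G[k].round(3))
q=np.array([.498,.2025])+.046*np.array([.997,-.077]);D=np.linalg.norm(G[:,:2]-q,axis=1);print('small',q,D.min(),G[D.argmin()])
E
```

```text
[0.44  0.49  0.321] 4.7
[0.467 0.462 0.327] 0.2
[0.491 0.431 0.33 ] 0.2
[0.515 0.401 0.327] 0.1
[0.538 0.374 0.315] 0.1
[0.559 0.347 0.3  ] 0.3
[0.579 0.323 0.273] 0.1
[0.598 0.299 0.237] 0.3
[0.62  0.27  0.156] 0.1
[0.643 0.255 0.045] 0.9
0.0295 [0.4995 0.3779] 0.0268 [0.52  0.395 0.324]
0.0215 [0.4919 0.3754] 0.0342 [0.518 0.398 0.325]
0.0155 [0.4862 0.3734] 0.0398 [0.516 0.399 0.326]
-0.0295 [0.4435 0.3591] 0.0819 [0.507 0.411 0.328]
0.008 [0.4791 0.3711] 0.0468 [0.515 0.401 0.327]
small [0.543862 0.198958] 0.10460265277493583 [0.62045316 0.27020061 0.15525753]
```

>>> carry_out --moves "-1 0 0 0 0; -1 0 0 0 0; -1 0 0 0 0; -1 0 0 0 0; -1 0 0 0 -0.2; -1 0 0 0 -0.2; -1 0 0 0 -0.2; -1 0 0 0 -0.2"

```text
time_s: 4.08
ee_pos: [0.5125, -0.3485, 0.0172]
tcp_rot: [-2.984, -0.982, 0.0]
force: [0.6, 0.1, -0.9]
gripper_width: 0.997
gripper_force: 0.0
```

>>> carry_out --moves "-1 0 0 0 -0.2; -1 0 0 0 -0.2; -1 0 0 0 -0.2; -1 0 0 0 -0.2; -1 0 0 0 -0.2; -1 0 0 0 -0.2; 1 0 0 0 0; 1 0 0 0 0"

```text
time_s: 5.08
ee_pos: [0.5125, -0.3485, 0.0172]
tcp_rot: [-2.222, -2.221, -0.0]
force: [-0.3, -0.4, 0.1]
gripper_width: 0.604
gripper_force: 0.0
```

>>> carry_out --moves "1 0 0 0 0; 1 0 0 0 0; 1 0 0 0 0; 1 0 0 0 0; 1 0 0 -0.1 0; 1 0 0 -0.1 0; 1 0 0 -0.1 0; 1 0 0 -0.1 0"

```text
time_s: 6.08
ee_pos: [0.5112, -0.3475, 0.2166]
tcp_rot: [-2.216, -2.22, 0.001]
force: [0.7, -0.8, -5.7]
gripper_width: 0.438
gripper_force: 62.6
```

>>> carry_out --moves "1 0.12 -0.013 0 0; 1 0.12 -0.013 0 0; 1 0.12 -0.013 0 0; 1 0.12 -0.013 0 0; 1 0.12 -0.013 0 0; 1 0.12 -0.013 0 0; 1 0.12 -0.013 0 0; 1 0.12 -0.013 0 0"

```text
time_s: 7.08
ee_pos: [0.4575, 0.1329, 0.2158]
tcp_rot: [-2.218, -2.222, 0.005]
force: [1.1, 0.3, -5.1]
gripper_width: 0.436
gripper_force: 62.7
```

>>> carry_out --moves "1 0.12 -0.013 0 0; 1 0 0 0 0.21; 1 0 0 0 0.21; 1 0 0 0 0.21; 1 0 0 0 0.21; 1 0 0 0 0.21; 1 0 0 0 0.21; 1 0 0 0 0.21"

```text
time_s: 8.07
ee_pos: [0.4512, 0.1908, 0.2155]
tcp_rot: [3.075, 0.644, -0.007]
force: [0.1, -0.0, -5.2]
gripper_width: 0.441
gripper_force: 62.6
```

>>> carry_out --moves "1 0 0 0 0.21; 1 0 0 0 0.21; 1 0 0 0 0.21; 1 0 0 0 0; 1 0 0 0 0; 1 0 0 0 0"

```text
time_s: 8.82
ee_pos: [0.4525, 0.1913, 0.2169]
tcp_rot: [3.139, -0.117, -0.001]
force: [-0.0, -0.7, -5.6]
gripper_width: 0.435
gripper_force: 62.6
```

```bash
cat > go.py <<'E'
# usage: go(x,y,z): shift needed in move units from the measured pose
from h import *
from scipy.spatial.transform import Rotation as R
def go(*t,yaw=None):
    o=bot.get_obs(); r=R.from_rotvec(o['tcp_rot']); M=r.as_matrix(); yw=np.degrees(np.arctan2(M[1,0],M[0,0]))
    print('t',round(float(o['time_s']),2),'pos',np.round(o['ee_pos'],4),'yaw',round(yw,2),'w',round(float(o['gripper_width']),3),'F',np.round(o['force'],1))
    if t: print('shift',(r.inv().apply(np.array(t)-o['ee_pos'])/.5).round(4),'turn',None if yaw is None else round(-(yaw-yw)/45,3))
E
python3 - <<'E'
from m import *
from go import *
s=load('side1');print('rim big',w(d,*B(371,290),.02),'rim small',w(d,*B(405,118),.02))
snap('top','top2'); go(.4541,.206,.2)
q=cv2.resize(s['p'][80:210,195:335,::-1],None,fx=4.5,fy=4.5,interpolation=cv2.INTER_CUBIC);cv2.imwrite('pics/v4.png',q)
E
```

```text
rim big [0.45410262 0.23165864 0.02      ] rim small [0.54410664 0.21602736 0.02      ]
t 8.88 pos [0.4526 0.1913 0.2171] yaw -4.29 w 0.44 F [-0.1 -0.1 -5.2]
shift [ 0.0007 -0.0295  0.0342] turn None
```

View pics/v4.png

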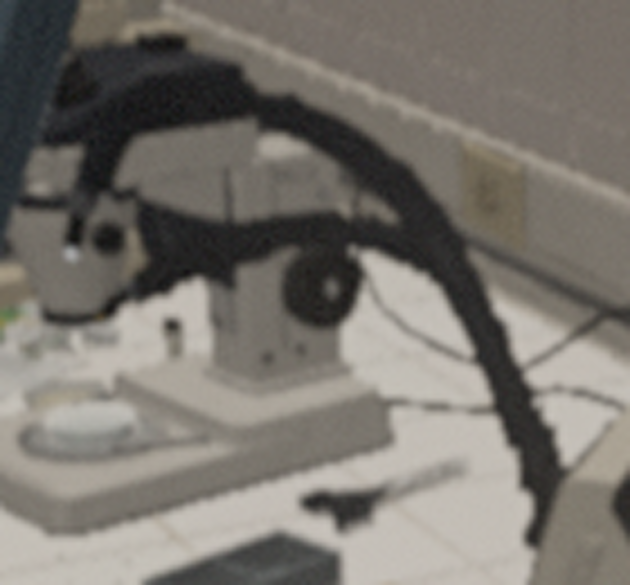

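>>> carry_out --moves "1 0.001 -0.0313 0 0; 1 0 0 0.1 0; 1 0 0 0.1 0; 1 0 0 0.1 0; 1 0 0 0.034 0; 1 0 0 0 0; 1 0 0 0.02 0; 1 0 0 0.01 0"

```text
time_s: 9.88
ee_pos: [0.4552, 0.2073, 0.0357]
tcp_rot: [-3.139, 0.119, -0.003]
force: [-0.3, 0.1, -4.6]
gripper_width: 0.438
gripper_force: 62.7
```

>>> carry_out --moves "1 0 0 0 0; 1 0 0 0 0; 1 0 0 0 0"

```text
time_s: 10.25
ee_pos: [0.4548, 0.207, 0.0357]
tcp_rot: [-3.139, 0.12, -0.001]
force: [-0.1, -0.6, -5.7]
gripper_width: 0.439
gripper_force: 62.6
```

```bash
python3 - <<'E'
from go import *
go(.4543,.207,.0282)
t=load('top1');s=load('side1')
for u,v in((65,257),(72,250),(80,243),(95,233)):
    for z in(.15,.2,.24,.28,.32,.36): print((u,v),z,w(t,u,v,z).round(3)[:2],((px(s,w(t,u,v,z))[0]-[195,80])*4.5).round())
E
```

```text
t 10.25 pos [0.4548 0.207  0.0357] yaw -4.37 w 0.439 F [-0.1 -0.6 -5.7]
shift [-0.001  0.     0.015] turn None
(65, 257) 0.15 [0.447 0.564] [ 92. 312.]
(65, 257) 0.2 [0.445 0.544] [ 92. 249.]
(65, 257) 0.24 [0.444 0.528] [ 91. 196.]
(65, 257) 0.28 [0.442 0.512] [ 91. 141.]
(65, 257) 0.32 [0.441 0.495] [90. 83.]
(65, 257) 0.36 [0.44  0.479] [90. 23.]
(72, 250) 0.15 [0.464 0.548] [123. 315.]
(72, 250) 0.2 [0.461 0.528] [122. 251.]
(72, 250) 0.24 [0.46  0.513] [121. 198.]
(72, 250) 0.28 [0.458 0.497] [120. 142.]
(72, 250) 0.32 [0.456 0.481] [120.  85.]
(72, 250) 0.36 [0.454 0.466] [119.  24.]
(80, 243) 0.15 [0.48 0.53] [155. 318.]
(80, 243) 0.2 [0.478 0.511] [153. 254.]
(80, 243) 0.24 [0.476 0.495] [153. 200.]
(80, 243) 0.28 [0.473 0.48 ] [152. 145.]
(80, 243) 0.32 [0.471 0.465] [151.  87.]
(80, 243) 0.36 [0.469 0.45 ] [149.  26.]
(95, 233) 0.15 [0.505 0.495] [205. 325.]
(95, 233) 0.2 [0.501 0.477] [204. 261.]
(95, 233) 0.24 [0.498 0.463] [202. 207.]
(95, 233) 0.28 [0.496 0.449] [201. 150.]
(95, 233) 0.32 [0.493 0.434] [200.  92.]
(95, 233) 0.36 [0.49 0.42] [198.  30.]
```

>>> carry_out --moves "1 -0.001 0 0.006 0; 1 0 0 0.006 0; 1 0 0 0.002 0; 1 0 0 0 0; 1 0 0 0 0"

```text
time_s: 10.88
ee_pos: [0.454, 0.207, 0.0289]
tcp_rot: [3.139, -0.12, 0.0]
force: [-3.3, -1.4, 6.2]
gripper_width: 0.437
gripper_force: 63.7
```

>>> carry_out --moves "-1 0 0 0 0; -1 0 0 0 0; -1 0 0 0 0; -1 0 0 0 0; -1 0 0 -0.06 0; -1 0 0 -0.1 0; -1 0 0 -0.1 0; -1 0 0 -0.1 -0.097"

```text
time_s: 11.88
ee_pos: [0.4538, 0.2069, 0.2099]
tcp_rot: [-3.142, -0.003, -0.0]
force: [0.5, 0.4, 1.1]
gripper_width: 1.003
gripper_force: 0.0
```

>>> carry_out --moves "-1 0.002 0.12 0 0; -1 0.002 0.12 0 0; -1 0.002 0.12 0 0; -1 0.002 0.12 0 0; -1 0.002 0.12 0 0; -1 0.002 0.12 0 0; -1 0.002 0.12 0 0; -1 0.002 0.12 0 0"

```text
time_s: 12.88
ee_pos: [0.4617, -0.275, 0.2083]
tcp_rot: [-3.142, 0.001, -0.001]
force: [-0.3, 0.2, 0.6]
gripper_width: 1.001
gripper_force: 0.0
```

>>> carry_out --moves "-1 0.002 0.12 0 0; -1 0 0.12 0 0; -1 0 0.09 0 0; -1 0 0 0 0; -1 0 0 0 0"

```text
time_s: 13.5
ee_pos: [0.4628, -0.4373, 0.2077]
tcp_rot: [-3.14, 0.001, 0.001]
force: [-0.8, 1.4, 0.4]
gripper_width: 0.998
gripper_force: 0.0
```

```bash
python3 - <<'E'
from m import *
from go import *
snap('top','top3'); snap('side','side3'); go(.463,-.4406,.008,yaw=0)
t=load('top3')['p'][200:285,140:300,::-1]; s=load('side3')['p'][190:280,220:340,::-1]
cv2.imwrite('pics/v5.png',np.vstack([cv2.resize(t,(640,340),interpolation=cv2.INTER_CUBIC)[:,:480],cv2.resize(s,(480,360))[:250]]))
E
```

```text
t 13.6 pos [ 0.4632 -0.4365  0.2083] yaw 0.07 w 0.996 F [0.5 0.2 0.1]
shift [-3.000e-04  8.400e-03  4.007e-01] turn 0.001
```

View pics/v5.png

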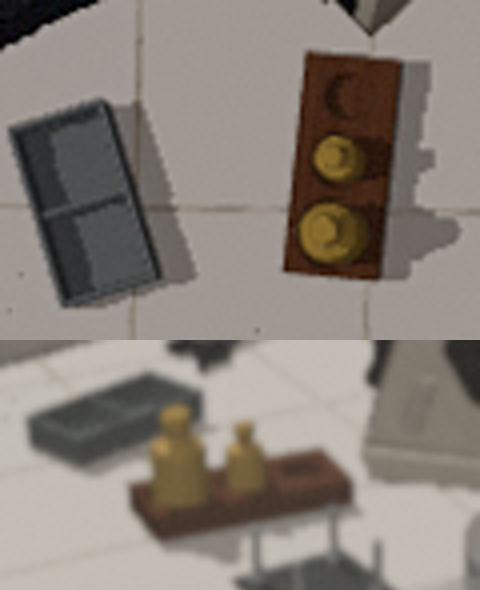

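>>> carry_out --moves "-1 0 0.0084 0.1 0; -1 0 0 0.1 0; -1 0 0 0.1 0; -1 0 0 0.05 0; -1 0 0 0.0426 0; -1 0 0 0 0; 1 0 0 0 0; 1 0 0 0 0"

```text
time_s: 14.6
ee_pos: [0.4638, -0.4427, 0.0136]
tcp_rot: [3.139, 0.001, 0.002]
force: [0.2, -0.1, -0.3]
gripper_width: 0.607
gripper_force: 0.0
```

>>> carry_out --moves "1 0 0 0 0; 1 0 0 0 0; 1 0 0 0 0; 1 0 0 0 0; 1 0 0 0 0; -1 0 0 0 0; -1 0 0 0 0; -1 0 0 0 0"

```text
time_s: 15.6
ee_pos: [0.4629, -0.4421, 0.0118]
tcp_rot: [-3.141, 0.0, 0.0]
force: [-0.8, -0.2, 0.7]
gripper_width: 0.854
gripper_force: 0.0
```

```bash
python3 - <<'E'
from h import *
t=load('top3');u,v=140+322.5/4-.5,200+229.5/4-.5
print('large',w(t,u,v,.079)); u,v=140+336.5/4-.5,200+157.5/4-.5; print('home',w(t,u,v,.061))
E
```

```text
large [0.45411156 0.20627621 0.079     ]
home [0.50057272 0.20118644 0.061     ]
```

>>> carry_out --moves "-1 0 0 0 -0.2; -1 0 0 0 -0.2; -1 0 0 0 -0.2; -1 0 0 0 -0.2; -1 0 0 0 -0.2; -1 0 0 0 -0.2; -1 0 0 0 -0.2; -1 0 0 0 -0.2"

```text
time_s: 16.6
ee_pos: [0.4629, -0.4422, 0.0118]
tcp_rot: [-2.537, -1.853, 0.0]
force: [-0.9, 0.3, 0.3]
gripper_width: 0.999
gripper_force: 0.0
```

>>> carry_out --moves "-1 0 0 0 -0.2; -1 0 0 0 -0.2; 1 0 0 0 0; 1 0 0 0 0; 1 0 0 0 0; 1 0 0 0 0; 1 0 0 0 0; 1 0 0 0 0"

```text
time_s: 17.6
ee_pos: [0.4631, -0.4424, 0.0123]
tcp_rot: [2.221, 2.221, -0.0]
force: [0.1, 0.7, 2.3]
gripper_width: 0.239
gripper_force: 59.0
```

>>> carry_out --moves "1 0 0 0 0; 1 0 0 -0.1 0; 1 0 0 -0.1 0; 1 0 0 -0.1 0; 1 0 0 -0.1 0; 1 0 0 0 0; 1 0.12 0.014 0 0; 1 0.12 0.014 0 0"

```text
time_s: 18.6
ee_pos: [0.4761, -0.3206, 0.2097]
tcp_rot: [-2.221, -2.217, -0.001]
force: [1.4, 0.5, -1.0]
gripper_width: 0.236
gripper_force: 59.0
```

>>> carry_out --moves "1 0.12 0.015 0 0; 1 0.12 0.015 0 0; 1 0.12 0.015 0 0; 1 0.12 0.015 0 0; 1 0.12 0.015 0 0; 1 0.12 0.015 0 0; 1 0.12 0.015 0 0; 1 0.12 0.015 0 0"

```text
time_s: 19.6
ee_pos: [0.536, 0.1597, 0.2101]
tcp_rot: [-2.22, -2.22, 0.004]
force: [1.7, 0.1, -1.7]
gripper_width: 0.235
gripper_force: 59.0
```

>>> carry_out --moves "1 0.085 0.014 0 0; 1 0 0 0 0.21; 1 0 0 0 0.21; 1 0 0 0 0.21; 1 0 0 0 0.21; 1 0 0 0 0.21; 1 0 0 0 0.21; 1 0 0 0 0.21"

```text
time_s: 20.6
ee_pos: [0.5429, 0.2001, 0.2098]
tcp_rot: [-3.075, -0.641, 0.006]
force: [-0.4, -0.6, -1.8]
gripper_width: 0.236
gripper_force: 59.0
```

>>> carry_out --moves "1 0 0 0 0.21; 1 0 0 0 0.21; 1 0 0 0 0.21; 1 0 0 0 0; 1 0 0 0 0"

```text
time_s: 21.22
ee_pos: [0.5434, 0.2002, 0.2109]
tcp_rot: [3.139, -0.118, -0.003]
force: [-0.7, 0.4, -1.9]
gripper_width: 0.239
gripper_force: 59.0
```

```bash
python3 - <<'E'
from go import *
go(.5439,.2005,.05,yaw=-4.4)
E
```

```text
t 21.23 pos [0.5434 0.2002 0.2109] yaw -4.32 w 0.239 F [-0.7  0.4 -1.9]
shift [ 0.0015 -0.0008  0.3218] turn 0.002
```

>>> carry_out --moves "1 0.001 -0.001 0.1 0; 1 0 0 0.1 0; 1 0 0 0.1 0; 1 0 0 0.05 0; 1 0 0 0 0; 1 0 0 0.01 0; 1 0 0 0 0; 1 0 0 0 0"

```text
time_s: 22.22
ee_pos: [0.5452, 0.2009, 0.0331]
tcp_rot: [-3.139, 0.123, -0.003]
force: [0.6, -0.6, -0.3]
gripper_width: 0.236
gripper_force: 59.1
```

>>> carry_out --moves "1 0 0 0.004 0; 1 0 0 0.004 0; 1 0 0 0.004 0; 1 0 0 0 0; 1 0 0 0 0"

```text
time_s: 22.85
ee_pos: [0.5445, 0.2007, 0.0259]
tcp_rot: [3.139, -0.123, -0.0]
force: [0.0, 1.0, -1.1]
gripper_width: 0.235
gripper_force: 59.0
```

>>> carry_out --moves "1 0 0 0.003 0; 1 0 0 0.003 0; 1 0 0 0 0; 1 0 0 0 0"

```text
time_s: 23.35
ee_pos: [0.5446, 0.2008, 0.0233]
tcp_rot: [-3.139, 0.123, -0.0]
force: [-1.5, -0.1, 3.5]
gripper_width: 0.236
gripper_force: 59.5
```

>>> carry_out --moves "-1 0 0 0 0; -1 0 0 0 0; -1 0 0 0 0; -1 0 0 0 0; -1 0 0 -0.06 0; -1 0 0 -0.1 0; -1 0 0 -0.1 0; -1 0 0 -0.1 -0.097"

```text
time_s: 24.35
ee_pos: [0.5443, 0.2007, 0.2046]
tcp_rot: [-3.142, 0.001, 0.0]
force: [-0.0, -0.2, -0.5]
gripper_width: 0.999
gripper_force: 0.0
```

>>> carry_out --moves "-1 0.003 0.12 0 0; -1 0.003 0.12 0 0; -1 0.003 0.12 0 0; -1 0.003 0.12 0 0; -1 0.003 0.12 0 0; -1 0.003 0.12 0 0; -1 0.003 0.12 0 0; -1 0.003 0.12 0 0"

```text
time_s: 25.35
ee_pos: [0.5552, -0.2812, 0.2031]
tcp_rot: [-3.142, 0.004, -0.001]
force: [-0.2, 0.0, 0.9]
gripper_width: 0.996
gripper_force: 0.0
```

>>> carry_out --moves "-1 0.003 0.12 0 0; -1 0.003 0.12 0 0; -1 0.003 0.063 0 0; -1 0 0 0 0; -1 0 0 0 0; -1 0 0 0 0"

```text
time_s: 26.1
ee_pos: [0.5599, -0.4293, 0.2033]
tcp_rot: [-3.141, 0.002, -0.0]
force: [0.4, 0.1, 0.0]
gripper_width: 1.001
gripper_force: 0.0
```

```bash
python3 - <<'E'
from m import *
from go import *
snap('top','top4'); snap('side','side4'); go(.5618,-.4308,.024,yaw=0)
t=load('top4')['p'][200:285,140:300,::-1]; s=load('side4')['p'][190:280,220:340,::-1]
cv2.imwrite('pics/v6.png',np.vstack([cv2.resize(t,(640,340),interpolation=cv2.INTER_CUBIC)[:,:480],cv2.resize(s,(480,360))[:250]]))
E
```

```text
t 26.2 pos [ 0.56   -0.4295  0.2035] yaw -0.05 w 0.995 F [-0.1 -0.7  0.2]
shift [0.0036 0.0025 0.3589] turn -0.001
```

View pics/v6.png

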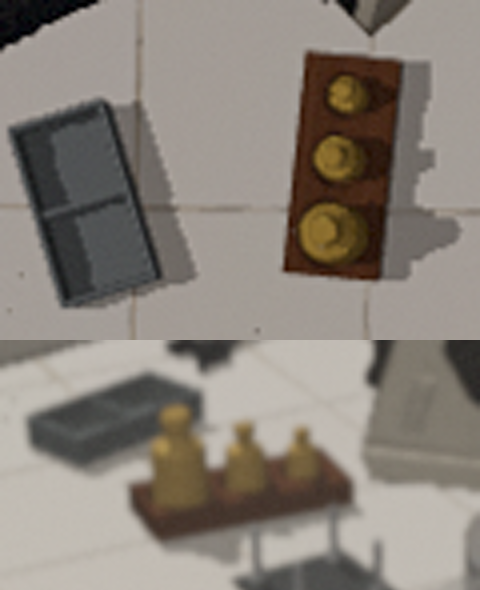

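>>> carry_out --moves "-1 0.0036 0.0025 0.1 0; -1 0 0 0.1 0; -1 0 0 0.1 0; -1 0 0 0.059 0; -1 0 0 0 0; -1 0 0 0 0; 1 0 0 0 0; 1 0 0 0 0"

```text
time_s: 27.2
ee_pos: [0.5621, -0.4327, 0.0253]
tcp_rot: [3.14, -0.004, 0.003]
force: [0.4, -0.5, 0.1]
gripper_width: 0.605
gripper_force: 0.0
```

>>> carry_out --moves "1 0 0 0 0; 1 0 0 0 0; 1 0 0 0 0; 1 0 0 0 0; 1 0 0 -0.05 0; 1 0 0 -0.1 0; 1 0 0 -0.1 0; 1 0 0 -0.1 0"

```text
time_s: 28.2
ee_pos: [0.561, -0.4318, 0.1998]
tcp_rot: [-3.141, 0.004, 0.001]
force: [-0.1, 0.3, -1.1]
gripper_width: 0.457
gripper_force: 60.5
```

>>> carry_out --moves "1 -0.018 -0.12 0 0; 1 -0.018 -0.12 0 0; 1 -0.018 -0.12 0 0; 1 -0.018 -0.12 0 0; 1 -0.018 -0.12 0 0; 1 -0.018 -0.12 0 0; 1 -0.018 -0.12 0 0; 1 -0.018 -0.12 0 0"

```text
time_s: 29.2
ee_pos: [0.4898, 0.0499, 0.1987]
tcp_rot: [-3.141, 0.004, -0.001]
force: [0.1, 0.6, -0.9]
gripper_width: 0.461
gripper_force: 60.6
```

>>> carry_out --moves "1 -0.018 -0.12 0 0; 1 -0.018 -0.12 0 0; 1 -0.018 -0.12 0 0; 1 -0.018 -0.12 0 0; 1 -0.02 -0.12 0 0; 1 0 -0.02 0 0; 1 0 0 0 -0.207; 1 0 0 0 -0.207"

```text
time_s: 30.2
ee_pos: [0.4451, 0.3576, 0.1982]
tcp_rot: [3.099, 0.513, -0.001]
force: [-0.7, -0.4, -0.2]
gripper_width: 0.456
gripper_force: 60.7
```

>>> carry_out --moves "1 0 0 0 0; 1 0 0 0 0; 1 0 0 0 0"

```text
time_s: 30.58
ee_pos: [0.4453, 0.3578, 0.1985]
tcp_rot: [3.101, 0.501, -0.0]
force: [-0.2, -0.2, -1.5]
gripper_width: 0.46
gripper_force: 60.7
```

```bash
python3 - <<'E'
from go import *
go(.4436,.359,.04,yaw=18.6)
E
```

```text
t 30.57 pos [0.4453 0.3578 0.1985] yaw 18.36 w 0.46 F [-0.2 -0.2 -1.5]
shift [-0.0026 -0.0033  0.3171] turn -0.005
```

>>> carry_out --moves "1 -0.004 -0.0033 0.1 0; 1 0 0 0.1 0; 1 0 0 0.1 0; 1 0 0 0.017 0; 1 0 0 0 0; 1 0 0 0.01 0; 1 0 0 0.004 0; 1 0 0 0.004 0"

```text
time_s: 31.58
ee_pos: [0.4433, 0.3594, 0.0319]
tcp_rot: [-3.1, -0.505, -0.002]
force: [-0.6, -0.3, -0.7]
gripper_width: 0.461
gripper_force: 60.8
```

>>> carry_out --moves "1 0 0 0 0; 1 0 0 0.003 0; 1 0 0 0 0; 1 0 0 0 0"

```text
time_s: 32.08
ee_pos: [0.4428, 0.3591, 0.0295]
tcp_rot: [3.101, 0.505, -0.0]
force: [0.0, 0.3, -0.3]
gripper_width: 0.457
gripper_force: 60.8
```

>>> carry_out --moves "1 0 0 0.002 0; 1 0 0 0.002 0; 1 0 0 0 0; 1 0 0 0 0"

```text
time_s: 32.58
ee_pos: [0.4429, 0.3592, 0.0291]
tcp_rot: [-3.101, -0.505, -0.001]
force: [-3.8, -2.2, 11.5]
gripper_width: 0.458
gripper_force: 62.2
```

>>> carry_out --moves "-1 0 0 0 0; -1 0 0 0 0; -1 0 0 0 0; -1 0 0 -0.04 0; -1 0 0 -0.1 0; -1 0 0 -0.1 0; -1 0 0 -0.1 0.181; -1 0 0 0 0.181"

```text
time_s: 33.58
ee_pos: [0.4452, 0.3605, 0.2024]
tcp_rot: [-3.137, -0.053, -0.013]
force: [-0.6, 0.5, -0.9]
gripper_width: 0.997
gripper_force: 0.0
```

>>> carry_out --moves "-1 0.024 0.119 0 0; -1 0.024 0.119 0 0; -1 0.024 0.119 0 0; -1 0.024 0.119 0 0; -1 0.024 0.119 0 0; -1 0.024 0.119 0 0; -1 0.024 0.119 0 0; -1 0.024 0.119 0 0"

```text
time_s: 34.58
ee_pos: [0.5572, -0.1148, 0.1974]
tcp_rot: [-3.141, -0.06, -0.0]
force: [0.9, 0.0, -0.2]
gripper_width: 0.998
gripper_force: 0.0
```

>>> carry_out --moves "-1 0.024 0.119 0 0; -1 0.024 0.119 0 0; -1 0.024 0.119 0 0; -1 0.024 0.119 0 0; -1 0 0 0 0; -1 0 0 0 0; -1 0 0 0 0"

```text
time_s: 35.45
ee_pos: [0.6142, -0.3471, 0.1977]
tcp_rot: [-3.14, -0.063, 0.0]
force: [-1.0, -0.4, -0.8]
gripper_width: 0.997
gripper_force: 0.0
```

```bash
python3 - <<'E'
from m import *
from go import *
snap('top','top5');snap('side','side5'); go(.6172,-.3481,.001,yaw=2.3)
t=load('top5')['p'][195:285,140:240,::-1]; s=load('side5')['p'][180:270,210:330,::-1]
cv2.imwrite('pics/v7.png',np.vstack([cv2.resize(t,(400,360),interpolation=cv2.INTER_CUBIC)[:340],cv2.resize(s,(400,300))[:250]]))
E
```

```text
t 35.55 pos [ 0.6144 -0.3472  0.1981] yaw 2.31 w 1.0 F [ 0.1  0.1 -0. ]
shift [0.0055 0.002  0.3943] turn 0.0
```

View pics/v7.png

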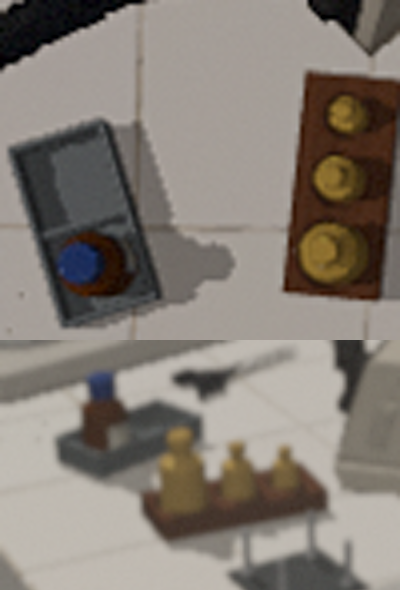

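>>> carry_out --moves "-1 0.0055 0.002 0.1 0; -1 0 0 0.1 0; -1 0 0 0.1 0; -1 0 0 0.06 0; -1 0 0 0.03 0; -1 0 0 0.006 0; -1 0 0 0 0; -1 0 0 0 0"

```text
time_s: 36.55
ee_pos: [0.6179, -0.3504, 0.0014]
tcp_rot: [3.139, 0.06, 0.004]
force: [0.3, -0.1, -0.7]
gripper_width: 0.999
gripper_force: 0.0
```

>>> carry_out --moves "1 0 0 0 0; 1 0 0 0 0; 1 0 0 0 0; 1 0 0 0 0"

```text
time_s: 37.05
ee_pos: [0.6177, -0.3504, 0.0012]
tcp_rot: [3.139, 0.06, 0.003]
force: [-0.8, 1.1, 5.4]
gripper_width: 0.727
gripper_force: 65.7
```

>>> carry_out --moves "1 0 0 0 0; 1 0 0 -0.02 0; 1 0 0 -0.08 0; 1 0 0 -0.1 0; 1 0 0 -0.1 0; 1 0 0 -0.1 0; 1 0 0 0 0; 1 0 0 0 0"

```text
time_s: 38.05
ee_pos: [0.6166, -0.3494, 0.1993]
tcp_rot: [-3.141, -0.06, 0.001]
force: [-0.4, -0.3, -0.6]
gripper_width: 0.721
gripper_force: 65.4
```

>>> carry_out --moves "1 -0.033 -0.118 0 0; 1 -0.034 -0.118 0 0; 1 -0.034 -0.118 0 0; 1 -0.034 -0.118 0 0; 1 -0.034 -0.118 0 0; 1 -0.034 -0.118 0 0; 1 -0.034 -0.118 0 0; 1 0 0 0 0"

```text
time_s: 39.05
ee_pos: [0.4794, 0.0624, 0.1978]
tcp_rot: [-3.139, -0.069, 0.007]
force: [1.3, 0.1, 0.2]
gripper_width: 0.726
gripper_force: 65.5
```

>>> carry_out --moves "1 0 0 0 0; 1 0 0 0 0; 1 0 0 0 0"

```text
time_s: 39.42
ee_pos: [0.4829, 0.0573, 0.1991]
tcp_rot: [3.141, 0.057, -0.001]
force: [0.7, 0.8, -0.9]
gripper_width: 0.729
gripper_force: 65.5
```

```bash
python3 - <<'E'
from go import *
from m import *
go(.4835,.0575,.06,yaw=2.3)
snap('side','side6');cv2.imwrite('pics/v8.png',cv2.resize(load('side6')['p'][170:290,230:390,::-1],(800,600)))
E
```

```text
t 39.42 pos [0.4829 0.0573 0.1991] yaw 2.08 w 0.729 F [ 0.7  0.8 -0.9]
shift [ 0.0014 -0.0005  0.2782] turn -0.005
```

View pics/v8.png

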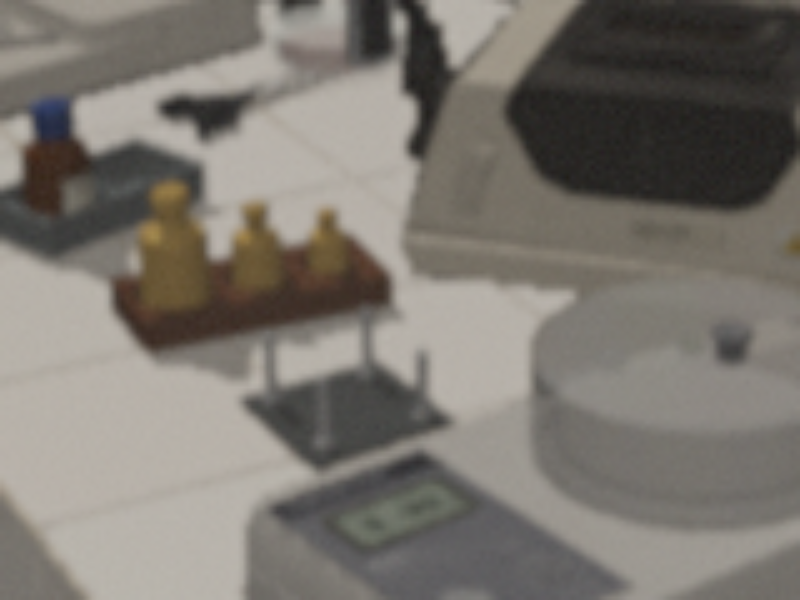

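>>> carry_out --moves "1 0.001 0 0.1 0; 1 0 0 0.1 0; 1 0 0 0.078 0; 1 0 0 0 0; 1 0 0 0.04 0; 1 0 0 0.04 0; 1 0 0 0.015 0; 1 0 0 0 0"

```text
time_s: 40.48
ee_pos: [0.4838, 0.0583, 0.0138]
tcp_rot: [3.141, 0.06, 0.001]
force: [-0.2, -0.4, -0.0]
gripper_width: 0.727
gripper_force: 65.5
```

>>> carry_out --moves "1 0 0 0.004 0; 1 0 0 0.002 0; 1 0 0 0 0; 1 0 0 0 0; 1 0 0 0 0"

```text
time_s: 41.1
ee_pos: [0.4831, 0.0585, 0.0101]
tcp_rot: [3.141, 0.06, 0.0]
force: [-0.3, -0.0, -0.3]
gripper_width: 0.723
gripper_force: 65.5
```

>>> carry_out --moves "1 0 0 0.003 0; 1 0 0 0.002 0; 1 0 0 0 0; 1 0 0 0 0"

```text
time_s: 41.6
ee_pos: [0.4831, 0.0585, 0.0075]
tcp_rot: [-3.141, -0.06, 0.0]
force: [-0.5, 0.0, -0.2]
gripper_width: 0.727
gripper_force: 65.5
```

>>> carry_out --moves "1 0 0 0.001 0; 1 0 0 0 0; 1 0 0 0 0"

```text
time_s: 41.98
ee_pos: [0.4832, 0.0585, 0.0072]
tcp_rot: [3.141, 0.06, 0.0]
force: [-0.6, -0.2, 3.0]
gripper_width: 0.727
gripper_force: 66.0
```

>>> carry_out --moves "-1 0 0 0 0; -1 0 0 0 0; -1 0 0 0 0; -1 0 0 -0.04 0; -1 0 0 -0.1 0; -1 0 0 -0.1 0; -1 0 0 -0.1 0.051; -1 0 0 -0.05 0"

```text
time_s: 42.98
ee_pos: [0.4842, 0.0584, 0.205]
tcp_rot: [3.141, -0.003, 0.007]
force: [-0.2, -0.6, -0.9]
gripper_width: 1.001
gripper_force: 0.0
```

>>> carry_out --moves "-1 -0.024 0.115 0 0; -1 -0.024 0.115 0 0; -1 -0.024 0.115 0 0; -1 -0.024 0.115 0 0; -1 -0.024 0.115 0 0; -1 -0.024 0.115 0 0; -1 -0.024 0.115 0 0; -1 0 0 0 0"

```text
time_s: 43.98
ee_pos: [0.3973, -0.3479, 0.2016]
tcp_rot: [3.14, -0.011, -0.0]
force: [-0.0, 0.6, -0.4]
gripper_width: 0.999
gripper_force: 0.0
```

>>> carry_out --moves "-1 0 0 0 0; -1 0 0 0 0"

```text
time_s: 44.22
ee_pos: [0.3987, -0.3425, 0.2019]
tcp_rot: [-3.141, 0.0, 0.0]
force: [0.3, 0.2, -0.8]
gripper_width: 0.998
gripper_force: 0.0
```

```bash
python3 - <<'E'
from go import *
from m import *
go(.399,-.346,.024,yaw=0)
snap('side','side7');snap('top','top7');cv2.imwrite('pics/v9.png',np.vstack([cv2.resize(load('top7')['p'][205:285,150:310,::-1],(600,300),interpolation=cv2.INTER_CUBIC),cv2.resize(load('side7')['p'][230:290,260:380,::-1],(600,300))]))
E
```

```text
t 44.23 pos [ 0.3987 -0.3425  0.2019] yaw -0.01 w 0.998 F [ 0.3  0.2 -0.8]
shift [0.0006 0.0073 0.3559] turn -0.0
```

View pics/v9.png

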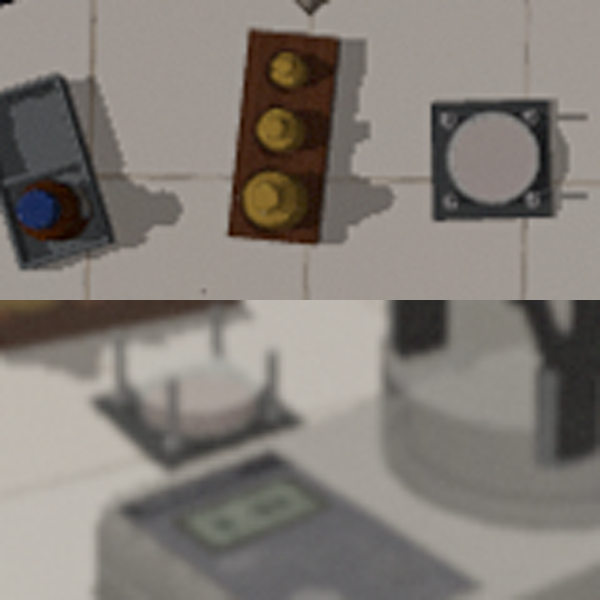

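Blue bottle, the three weights and the dish are all seated; the dish lies centred between the posts. Next is the red bottle.

>>> carry_out --moves "-1 0 0.0073 0.1 0; -1 0 0 0.1 0; -1 0 0 0.1 0; -1 0 0 0.056 0; -1 0 0 0 0; -1 0 0 0 0; 1 0 0 0 0; 1 0 0 0 0"

```text
time_s: 45.32
ee_pos: [0.3991, -0.3482, 0.0253]
tcp_rot: [3.14, -0.002, 0.002]
force: [0.3, 0.1, 0.4]
gripper_width: 0.603
gripper_force: 0.0
```

>>> carry_out --moves "1 0 0 0 0; 1 0 0 0 0; 1 0 0 0 0; 1 0 0 0 0; 1 0 0 -0.05 0; 1 0 0 -0.1 0; 1 0 0 -0.1 0; 1 0 0 0 0"

```text
time_s: 46.32
ee_pos: [0.4003, -0.3499, 0.1535]
tcp_rot: [3.134, -0.002, 0.009]
force: [0.2, -0.1, -1.4]
gripper_width: 0.412
gripper_force: 60.3
```

```bash
python3 - <<'E'
from go import *
from m import *
go()
snap('side','side8');s=load('side8')
q=cv2.resize(s['p'][270:370,310:410,::-1],(500,500))
o=bot.get_obs()['ee_pos']
for dx in(0,.007):
    for z in(-.024,.048):
        u,v=px(s,[o[0]+dx,o[1],o[2]+z])[0];cv2.circle(q,(int((u-310)*5+2),int((v-270)*5+2)),3,(0,255,0) if dx else (255,255,0),-1)
cv2.imwrite('pics/v10.png',q)
E
```

```text
t 46.33 pos [ 0.4003 -0.3499  0.1535] yaw -0.09 w 0.412 F [ 0.2 -0.1 -1.4]
```

View pics/v10.png

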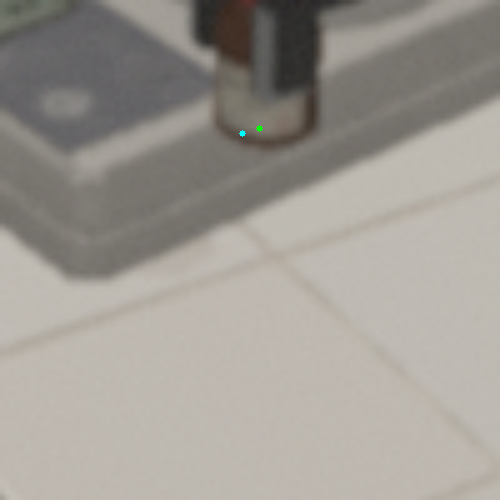

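>>> carry_out --moves "1 0 0 -0.1 0; 1 0.009 -0.118 0 0; 1 0.009 -0.118 0 0; 1 0.009 -0.118 0 0; 1 0.009 -0.118 0 0; 1 0.009 -0.118 0 0; 1 0.009 -0.118 0 0; 1 0.009 -0.118 0 0"

```text
time_s: 47.38
ee_pos: [0.4294, 0.0673, 0.1975]
tcp_rot: [-3.141, 0.003, 0.004]
force: [0.4, -0.9, -0.8]
gripper_width: 0.414
gripper_force: 60.3
```

>>> carry_out --moves "1 0.009 -0.118 0 0; 1 0.009 -0.118 0 0; 1 0.009 -0.118 0 0; 1 0.009 -0.118 0 0; 1 0.009 -0.11 0 0; 1 0 0 0 -0.207; 1 0 0 0 -0.207; 1 0 0 0 0"

```text
time_s: 48.38
ee_pos: [0.4526, 0.3561, 0.1969]
tcp_rot: [3.1, 0.504, -0.006]
force: [0.0, 0.3, -1.0]
gripper_width: 0.414
gripper_force: 60.4
```

>>> carry_out --moves "1 0 0 0 0; 1 0 0 0 0; 1 0 0 0.1 0; 1 0 0 0.05 0; 1 0 0 0 0; 1 0 0 0 0; 1 0 0 0 0; 1 0 0 0 0"

```text
time_s: 49.38
ee_pos: [0.4542, 0.3567, 0.1252]
tcp_rot: [-3.1, -0.506, -0.003]
force: [-0.6, 0.0, -0.9]
gripper_width: 0.413
gripper_force: 60.4
```

```bash
python3 - <<'E'
from go import *
go(.4881,.3705,.12,yaw=18.6); o=bot.get_obs(); print(o['joint_torque'].round(2),o['joint_positions'].round(4))
E
```

```text
t 49.38 pos [0.4542 0.3567 0.1252] yaw 18.53 w 0.413 F [-0.6  0.  -0.9]
shift [ 0.073  -0.0046  0.0105] turn -0.001
[-3.000e-02 -4.981e+01 -2.637e+01 -0.000e+00 -2.000e-02  0.000e+00] [ 0.4727  0.3958  1.6137 -0.      1.13    1.72  ]
```

>>> carry_out --moves "1 0.016 -0.0046 0 0; 1 0.016 0 0 0; 1 0 0 0 0; 1 0 0 0 0; 1 0 0 0 0"

```text
time_s: 50.0
ee_pos: [0.4678, 0.3635, 0.1239]
tcp_rot: [3.1, 0.506, -0.001]
force: [-0.4, -0.1, 0.1]
gripper_width: 0.409
gripper_force: 60.4
```

```bash
python3 - <<'E'
from go import *
go(.4881,.3705,.12,yaw=18.6); o=bot.get_obs(); print(o['joint_torque'].round(2))
E
```

```text
t 50.0 pos [0.4678 0.3635 0.1239] yaw 18.54 w 0.409 F [-0.4 -0.1  0.1]
shift [ 0.0429 -0.0003  0.0077] turn -0.001
[-4.000e-02 -5.148e+01 -2.657e+01 -0.000e+00 -1.000e-02  0.000e+00]
```

>>> carry_out --moves "1 0.004 0 0 0; 1 0 0 0 0; 1 0.004 0 0 0; 1 0 0 0 0; 1 0 0 0 0"

```text
time_s: 50.62
ee_pos: [0.4718, 0.3649, 0.124]
tcp_rot: [3.101, 0.506, -0.0]
force: [-0.8, 0.3, -1.8]
gripper_width: 0.409
gripper_force: 60.4
```

```bash
python3 - <<'E'
from go import *
go(.4881,.3705,.12,yaw=18.6); o=bot.get_obs(); print(o['joint_torque'].round(2))
E
```

```text
t 50.62 pos [0.4718 0.3649 0.124 ] yaw 18.54 w 0.409 F [-0.8  0.3 -1.8]
shift [ 0.0344 -0.0002  0.008 ] turn -0.001
[-2.000e-02 -5.197e+01 -2.664e+01 -0.000e+00 -1.000e-02 -0.000e+00]
```

>>> carry_out --moves "1 0.003 0 0 0; 1 0 0 0 0; 1 0.003 0 0 0; 1 0 0 0 0; 1 0 0 0 0"

```text
time_s: 51.25
ee_pos: [0.4747, 0.3659, 0.124]
tcp_rot: [-3.101, -0.506, 0.0]
force: [0.2, -0.3, -1.0]
gripper_width: 0.414
gripper_force: 60.4
```

```bash
python3 - <<'E'
from go import *
go(.4881,.3705,.12,yaw=18.6); o=bot.get_obs(); print(o['joint_torque'].round(2))
E
```

```text
t 51.25 pos [0.4747 0.3659 0.124 ] yaw 18.54 w 0.414 F [ 0.2 -0.3 -1. ]
shift [ 0.0284 -0.0002  0.008 ] turn -0.001
[-1.000e-02 -5.227e+01 -2.667e+01 -0.000e+00 -1.000e-02 -0.000e+00]
```

>>> carry_out --moves "1 0.003 0 0 0; 1 0 0 0 0; 1 0.003 0 0 0; 1 0 0 0 0; 1 0 0 0 0"

```text
time_s: 51.88
ee_pos: [0.4775, 0.3668, 0.124]
tcp_rot: [3.101, 0.506, -0.0]
force: [-0.4, -0.1, -0.7]
gripper_width: 0.409
gripper_force: 60.4
```

```bash
python3 - <<'E'
from go import *
go(.4881,.3705,.12,yaw=18.6); o=bot.get_obs(); print(o['joint_torque'].round(2))
E
```

```text
t 51.88 pos [0.4775 0.3668 0.124 ] yaw 18.54 w 0.409 F [-0.4 -0.1 -0.7]
shift [ 0.0224 -0.0002  0.008 ] turn -0.001
[-1.000e-02 -5.257e+01 -2.672e+01 -0.000e+00 -1.000e-02 -0.000e+00]
```

>>> carry_out --moves "1 0.003 0 0 0; 1 0 0 0 0; 1 0.003 0 0 0; 1 0 0 0 0; 1 0 0 0 0"

```text
time_s: 52.5
ee_pos: [0.4803, 0.3678, 0.124]
tcp_rot: [3.101, 0.506, -0.0]
force: [0.0, 0.1, -0.3]
gripper_width: 0.412
gripper_force: 60.4
```

```bash
python3 - <<'E'
from go import *
go(.4881,.3705,.12,yaw=18.6); o=bot.get_obs(); print(o['joint_torque'].round(2))
E
```

```text
t 52.5 pos [0.4803 0.3678 0.124 ] yaw 18.54 w 0.412 F [ 0.   0.1 -0.3]
shift [ 0.0164 -0.0002  0.008 ] turn -0.001
[-1.000e-02 -5.287e+01 -2.677e+01 -0.000e+00 -1.000e-02 -0.000e+00]
```

>>> carry_out --moves "1 0.003 0 0 0; 1 0 0 0 0; 1 0.003 0 0 0; 1 0 0 0 0; 1 0 0 0 0"

```text
time_s: 53.12
ee_pos: [0.4832, 0.3687, 0.124]
tcp_rot: [3.101, 0.506, -0.0]
force: [-0.5, 0.2, -1.2]
gripper_width: 0.41
gripper_force: 60.4
```

```bash
python3 - <<'E'
from go import *
go(.4881,.3705,.12,yaw=18.6); o=bot.get_obs(); print(o['joint_torque'].round(2))
E
```

```text
t 53.12 pos [0.4832 0.3687 0.124 ] yaw 18.54 w 0.41 F [-0.5  0.2 -1.2]
shift [ 0.0105 -0.0003  0.008 ] turn -0.001
[-1.000e-02 -5.317e+01 -2.682e+01 -0.000e+00 -1.000e-02 -0.000e+00]
```

>>> carry_out --moves "1 0.003 0 0 0; 1 0 0 0 0; 1 0.003 0 0 0; 1 0 0 0 0; 1 0 0 0 0"

```text
time_s: 53.75
ee_pos: [0.4861, 0.3697, 0.124]
tcp_rot: [3.101, 0.506, -0.0]
force: [-0.5, -0.4, -0.7]
gripper_width: 0.409
gripper_force: 60.4
```

>>> carry_out --moves "1 0.003 0 0 0; 1 0 0 0 0; 1 0.0015 0 0 0; 1 0 0 0 0; 1 0 0 0 0"

```text
time_s: 54.38
ee_pos: [0.4881, 0.3704, 0.124]
tcp_rot: [3.101, 0.506, -0.0]
force: [0.5, 0.7, 0.1]
gripper_width: 0.409
gripper_force: 60.4
```

```bash
python3 - <<'E'
from go import *
go(.4881,.3705,.0285,yaw=18.6); o=bot.get_obs(); print(o['joint_torque'].round(2))
E
```

```text
t 54.38 pos [0.4881 0.3704 0.124 ] yaw 18.54 w 0.409 F [0.5 0.7 0.1]
shift [-0.     -0.0002  0.191 ] turn -0.001
[-1.000e-02 -5.370e+01 -2.688e+01 -0.000e+00 -1.000e-02 -0.000e+00]
```

>>> carry_out --moves "1 0 0 0.012 0; 1 0 0 0.012 0; 1 0 0 0.012 0; 1 0 0 0.012 0; 1 0 0 0.012 0; 1 0 0 0.012 0; 1 0 0 0 0; 1 0 0 0 0"

```text
time_s: 55.38
ee_pos: [0.4883, 0.3705, 0.0881]
tcp_rot: [-3.101, -0.506, -0.0]
force: [-0.1, 0.0, -0.5]
gripper_width: 0.411
gripper_force: 60.4
```

```bash
python3 - <<'E'
from go import *
go(.4881,.3705,.0285,yaw=18.6); o=bot.get_obs(); print(o['joint_torque'].round(2))
E
```

```text
t 55.38 pos [0.4883 0.3705 0.0881] yaw 18.54 w 0.411 F [-0.1  0.  -0.5]
shift [-0.0004 -0.0002  0.1192] turn -0.001
[-0.000e+00 -5.413e+01 -2.538e+01 -0.000e+00  1.000e-02  0.000e+00]
```

>>> carry_out --moves "1 0 0 0.012 0; 1 0 0 0.012 0; 1 0 0 0.012 0; 1 0 0 0.012 0; 1 0 0 0.012 0; 1 0 0 0.012 0; 1 0 0 0 0; 1 0 0 0 0"

```text
time_s: 56.38
ee_pos: [0.4883, 0.3705, 0.0521]
tcp_rot: [-3.1, -0.506, -0.0]
force: [0.6, -0.6, -0.6]
gripper_width: 0.411
gripper_force: 60.4
```

```bash
python3 - <<'E'
from go import *
go(.4881,.3705,.0285,yaw=18.6); o=bot.get_obs(); print(o['joint_torque'].round(2))
E
```

```text
t 56.38 pos [0.4883 0.3705 0.0521] yaw 18.54 w 0.411 F [ 0.6 -0.6 -0.6]
shift [-0.0004 -0.0002  0.0472] turn -0.001
[-0.000e+00 -5.493e+01 -2.397e+01 -0.000e+00  1.000e-02  0.000e+00]
```

Free of the hose. Next, set it down.

>>> carry_out --moves "1 0 0 0.012 0; 1 0 0 0.012 0; 1 0 0 0.01 0; 1 0 0 0.006 0; 1 0 0 0.003 0; 1 0 0 0 0; 1 0 0 0 0"

```text
time_s: 57.25
ee_pos: [0.4883, 0.3705, 0.0307]
tcp_rot: [-3.1, -0.506, -0.0]
force: [-0.9, 1.0, -0.8]
gripper_width: 0.411
gripper_force: 60.4
```

>>> carry_out --moves "1 0 0 0.002 0; 1 0 0 0.002 0; 1 0 0 0 0; 1 0 0 0 0"

```text
time_s: 57.75
ee_pos: [0.4885, 0.3706, 0.0293]
tcp_rot: [-3.1, -0.506, -0.002]
force: [-1.8, -1.3, 5.1]
gripper_width: 0.406
gripper_force: 61.0
```

>>> carry_out --moves "1 0 0 0.001 0; 1 0 0 0 0; 1 0 0 0 0"

```text
time_s: 58.12
ee_pos: [0.4885, 0.3706, 0.0293]
tcp_rot: [-3.1, -0.506, -0.002]
force: [-2.7, -1.5, 9.2]
gripper_width: 0.409
gripper_force: 61.4
```

>>> carry_out --moves "-1 0 0 0 0; -1 0 0 0 0; -1 0 0 0 0; -1 0 0 0 0; -1 0 0 -0.04 0; -1 0 0 -0.06 0; -1 0 0 -0.06 0; -1 0 0 -0.04 0"

```text
time_s: 59.12
ee_pos: [0.4886, 0.3707, 0.1296]
tcp_rot: [-3.1, -0.506, -0.002]
force: [0.1, 0.7, -0.7]
gripper_width: 0.997
gripper_force: 0.0
```

>>> carry_out --moves "-1 -0.05 0 0 0; -1 -0.08 0 0 0; -1 0 0 -0.1 0; -1 0 0.12 0 0; -1 0 0.12 0 0; -1 0 0.12 0 0; -1 0 0.12 0 0; -1 0 0.12 0 0"

```text
time_s: 60.12
ee_pos: [0.5223, 0.0635, 0.1782]
tcp_rot: [-3.101, -0.506, -0.001]
force: [0.5, 0.2, 0.0]
gripper_width: 1.003
gripper_force: 0.0
```

>>> carry_out --moves "-1 0 0.12 0 0; -1 0 0.12 0 0; -1 0 0.12 0 0; -1 0 0.12 0 0; -1 0 0 0 0; -1 0 0 0 0"

```text
time_s: 60.88
ee_pos: [0.5977, -0.162, 0.1774]
tcp_rot: [-3.1, -0.504, 0.002]
force: [0.4, 1.2, -0.3]
gripper_width: 1.0
gripper_force: 0.0
```

```bash
python3 - <<'E'
from go import *
from m import *
go(); snap('top','top9');snap('side','side9');d=load('top9');s=load('side9')
def cent(d,m):
    n,l,st,c=cv2.connectedComponentsWithStats(m.astype(np.uint8));k=1+st[1:,4].argmax();return c[k],st[k,4]
def cap(d,box,red):
    x0,y0,x1,y1=box;p=d['p'][y0:y1,x0:x1].astype(int);a=p[:,:,0]-p[:,:,2]
    m=(p[:,:,0]-np.maximum(p[:,:,1],p[:,:,2])*2>20) if red else (p[:,:,2]-p[:,:,0]>25)
    c,n=cent(d,m);return c+[x0,y0],n
T=np.array([.4715,.368]);c,sn=np.cos(.3245),np.sin(.3245)
for nm,red,h in(('red',1,.076),('blue',0,.081)):
    q,n=cap(d,(130,205,190,290),red);P=w(d,*q,h);e=P[:2]-T;print(nm,q.round(1),n,P.round(4),'tray',(c*e[0]+sn*e[1]).round(4),(-sn*e[0]+c*e[1]).round(4))
    r=px(s,P)[0];q2,n2=cap(s,(200,175,275,260),red);print(' side expected top',r.round(1),'seen cap centroid',q2.round(1),n2)
E
```

```text
t 60.88 pos [ 0.5977 -0.162   0.1774] yaw 18.49 w 1.0 F [ 0.4  1.2 -0.3]
red [155.2 240.1] 76 [0.4943 0.3701 0.076 ] tray 0.0223 -0.0052Traceback (most recent call last):
  File "<stdin>", line 13, in <module>
  File "<stdin>", line 9, in cap
  File "<stdin>", line 5, in cent
ValueError: attempt to get argmax of an empty sequence
```

```bash
python3 - <<'E'
from h import *
d=load('top9');s=load('side9')
def mk(d,b,red):
    x0,y0,x1,y1=b;p=d['p'][y0:y1,x0:x1].astype(int);m=(p[:,:,0]-p[:,:,1]>45) if red else (p[:,:,2]-p[:,:,0]>20)
    v,u=np.nonzero(m);return (np.median(u)+x0,np.median(v)+y0,len(u)) if len(u) else None
for n,X,r,h in(('red',(.4943,.3701),1,.068),('blue',(.4429,.3592),0,.073)):
    print(n,'top',mk(d,(130,205,190,290),r),px(d,[*X,h+.008])[0].round(1),'side',mk(s,(205,180,275,245),r),px(s,[*X,h])[0].round(1))
E
```

```text
red top (np.float64(155.0), np.float64(240.0), 70) [155.3 240.1] side (np.float64(254.0), np.float64(190.0), 29) [254.6 190.1]
blue top (np.float64(159.0), np.float64(260.0), 88) [158.5 260.6] side (np.float64(240.0), np.float64(193.0), 43) [239.6 192.9]
```

Both caps sit where upright, seated bottles should be in both views, so I'm handing in.

```bash
python3 -c "
from rig import bot
print(bot.hand_in())"
```

```text
the job is handed in; nothing more can be done
None
```

I handed the job in at about 61 s: both bottles stand in the tray, the dish lies on its stand and both weights are in their own sockets. The last camera checks showed everything in place and the middle weight still in its socket, but hand-in returned no verdict.

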